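# Prove the disc grinder's paddle switch in the composing room

### The job

Check the switch of the small disc grinder, the tool with the round disc at its head: flip the lock-off lever on its paddle fully forward, towards the disc, then squeeze paddle and barrel together between the two fingers until the paddle is fully home, and hold it so for about a second. Let go so that the paddle springs out again with the lever still forward. Do not touch the straight grinder beside it, whose head is a thin burr.

Things in the scene. Friction and masses are not known exactly. Their poses are not given: they have to be found in the camera images.
- barrel: Disc grinder's round grey grip, 36 mm diameter, 200 long, level and fixed in a cradle, axis 90 mm above the table. Origin: on the axis, half-way along, the place to squeeze. x: along the axis to the head (76 mm disc 150 mm ahead), y: level, to the paddle side, z up. Battery pack 105 to 185 mm behind. Straps at x=+-100. Within 90 mm nothing is below it but the cradle's foot, 12 high, 90 wide.
- paddle (a joint): Disc grinder's black paddle, an upright plate 166 x 28 x 5 mm on the +y side, hinged at its rear (barrel frame x -85, y 23.5 mm), free end forward. 0 = sprung out (mid-plane y 31.5 at x=0), 0.094 rad = home, parallel to the barrel, outer face y 26; the squeezed pair is 44 mm wide, its middle at y 4. About 7 N at x=0 holds it home; it springs back. Blocked while the lever is back.
- lockoff (a joint): Disc grinder's lock-off lever: steel tab standing up from the paddle, 14 mm wide (y), 6 thick. Pivot in the barrel frame at x 60, y 37, z 22 mm, axis along y; the tab ends 30 mm from the pivot. 0 = leaning 0.6 rad back from upright (locked), 1.2 = leaning 0.6 rad forward to the disc, its stop (free). Stays where left; 1 to 3 N moves it.
- straight_grinder: Bystander, not to be touched: a straight grinder with the same barrel, paddle and lever in the same kind of cradle, but a tapered nose and thin burr in place of the disc. Origin on the table under the middle of its barrel, x to the burr, y to its paddle side; from 185 mm behind to 215 mm ahead of the origin, 90 mm wide, 140 mm high.

How it is judged:
By the outcome, as a careful person would: the job done as asked, in the order asked, and still so for the second after the job is handed in, with the robot touching nothing.
It also fails if it takes over 42 s, if anything falls off the work surface, if the arm or the gripper's body presses on something with over 40 N, if the wrist force passes 120 N, or if a joint passes its speed limit or range.

### The arm

A 7-joint arm with a two-finger parallel gripper is mounted at the origin on the work surface. World frame = base frame: x ahead of the robot, y to its left, z up, the work surface at z = 0. Lengths are in m, angles in rad, forces in N, time in s.
With the tool pointing down it reaches from about 0.4 to 0.85 m from the base axis. Payload 4.5 kg.
Tool frame: the origin (TCP) lies at the very end of the fingers, on their centre line; the grasp point (between the pads) lies 19 mm behind it; z points along the fingers, y is the direction in which the jaws open and shut (so a half turn about z gives the same grasp; the last joint's range is limited). The gripper opens to 88 mm and grips with 3 to 60 N. Pads are 18 mm wide; open, the fingers measure 123 mm over their backs; the gripper's body (75 mm by 187 mm) begins 45 mm behind the grasp point.
Start: joints at [1.21, 0.689, -0.195, 1.565, 0.157, 0.902, -0.215], TCP at [0.24, -0.577, 0.239] pointing down, gripper open.
Joint ranges: [-3.01, 3.01], [-0.46, 2.08], [-1.47, 1.51], [0.13, 2.56], [-1, 4.14], [0.04, 2.09], [-2.66, 2.66]. Speed limits (rad/s): [2.57, 2.57, 3.14, 3.14, 3.14, 3.14, 3.14].

### API

Orientations are given as a unit quaternion [x, y, z, w].
In Python, from plant import telemetry, imaging, r gives the robot as it stands.
- The arm moves only by the shell command python3 -m creep 'ROWS' [FORCE]. ROWS is JSON, a list of rows, each a list of 5 numbers: the closure in counts, from 0 (fully open) to 255 (shut), then the shift along the tool's x, y, z in m, then the turn about the tool's z in degrees. In form: [[fingers, x, y, z, yaw], ...]. A call has 1 to 10 rows; each row is the pose to reach, as a shift and turn from the pose commanded when the call began, along the tool's axes at that moment; what a row does not reach only later rows make up. A row lasts 1/8 s, in which the tool goes at most 62.5 mm and 10.7 degrees, less where a joint would pass 70% of its speed; a pose out of reach is approached as far as the arm can. A call with a gripper value outside its range is refused whole. The fingers move at their own pace and stop on an object; FORCE is the grip in N (left out, the last holds). Time passes only in rows, so rows that repeat a pose let the fingers close. It gives the time, the measured TCP pose, the force and the opening at its end, in the units of the state.
- telemetry.get_state(): the state, without advancing time (a new reading comes with each control period).
- imaging.snapshot(name): name is "scene" or "top" or "wrist"; returns a dict with "image" (420x560x3 uint8, blue, green, red), "camera_matrix" (3x3 intrinsics, pixels), "R" (3x3) and "t" (3): a world point X has camera coordinates R X + t; the wrist camera has in their place "hand_eye" (4x4, takes a point from camera to tool coordinates, whose origin is the TCP and whose axes are the flange's). Camera axes: x right, y down, z forward; pixel columns grow to the right and rows downward; lengths in m; the calibration is good to about 2 mm. A picture is of the moment at which its call begins: read the wrist's pose just before it. There is no depth.
- r.finish_job(): hands the job in, once; it reports no verdict.
Trained networks look in a picture, given as the dict that the camera call returned (one of the last four; its "shot" number tells which), for a name from the list of things; names that differ only in an ending like _2 or _b are one class to them, and where a whole thing is asked for, a point or a joint stands for the part that bears it (a point fixed in the world has none). Each returns a list of dicts, best first, with "score" (0 to 1); they miss things now and then, are a little off and sometimes report something else, mostly with a low value. They report only what shows in the picture. A call takes as long as a camera call.
- imaging.boxes_of(picture, target): "rect" ([left, top, right, bottom] in pixels, round what is visible of it).
- imaging.trace(picture, target): "pixels" (420x560 bool, what is visible of it) and "rect" ([left, top, right, bottom] in pixels, round what is visible of it).
- imaging.place_of(picture, target): "location" ([row, column] in pixels: a listed point, or the origin of a listed thing).
The state is a dict: "clock": time; "q": joint angles; "qd": joint speeds; "joint_torque": joint torques, N m; "tool_pos": TCP position; "eef_rot": TCP orientation; "contact_force": force on the tool from outside, world axes, zero at the start; "moment": the same for the moment, N m; "opening": opening from 0.0 (shut) to 1.0 (fully open).
Only numpy, scipy, OpenCV 4.12 (cv2) and the standard library are available. Lean on these libraries where they do the work, as an engineer would, in place of code of your own. Each camera call takes 0.05 s, during which the arm holds its last target.

## Working session

There is one attempt and no reset: what is moved stays moved. The work goes in short steps, Python scripts to look and compute and a shell command to move; the robot and the scene stay as the last step left them, time stands still between calls to the robot, and variables do not carry over. Pictures are saved under pics/ and viewed, and the job is handed in when it is done.

```bash
mkdir -p pics; ls; python3 - <<'E'
from plant import telemetry, imaging, r
import cv2
s=telemetry.get_state(); print({k:s[k] for k in('clock','tool_pos','eef_rot','opening','contact_force')})
for n in('scene','top'):
    p=imaging.snapshot(n); cv2.imwrite(f'pics/{n}0.png',p['image'])
    print(n,p['camera_matrix'],p['R'],p['t'])
    for t in('barrel','paddle','lockoff','straight_grinder'):
        print(t,[(round(d['score'],2),d['location']) for d in imaging.place_of(p,t)],[(round(d['score'],2),d['rect']) for d in imaging.boxes_of(p,t)])
E
```

```text
pics
{'clock': 0.0, 'tool_pos': array([ 0.24009158, -0.57635421,  0.23790721]), 'eef_rot': array([ 9.80566279e-01,  1.96185911e-01, -2.58930950e-04, -8.91201858e-04]), 'opening': 0.9971182333231784, 'contact_force': array([0.34813203, 0.564739  , 0.12152645])}
scene [[495.55113201   0.         276.6692962 ]
 [  0.         495.55113201 200.48154448]
 [  0.           0.           1.        ]] [[ 0.55589262  0.83111767  0.01506022]
 [ 0.67362257 -0.43978883 -0.5939852 ]
 [-0.48704827  0.3403369  -0.80433499]] [-0.30103386 -0.28757456  1.18107016]
barrel [(0.61, [169.2, 358.4])] [(0.75, [325.2, 130.6, 393.2, 208.1])]Traceback (most recent call last):
  File "<stdin>", line 8, in <module>
ValueError: it knows: barrel, straight_grinder
```

```bash
python3 - <<'E'
from plant import telemetry, imaging, r
import cv2
print(telemetry.get_state()['clock'])
for n in('scene','top'):
    p=imaging.snapshot(n); cv2.imwrite(f'pics/{n}1.png',p['image'])
    if n=='top':print(n,p['camera_matrix'],p['R'],p['t'])
    for f in('place_of','boxes_of'):
      for t in('barrel','paddle','lockoff','straight_grinder'):
        try: print(f,t,[(round(d['score'],2),d.get('location'),d.get('rect')) for d in getattr(imaging,f)(p,t)])
        except ValueError as e: print(f,t,e)
print(telemetry.get_state()['clock'])
E
```

```text
0.15
place_of barrel [(0.96, [169.8, 360.1], None)]
place_of paddle it knows: barrel, straight_grinder
place_of lockoff it knows: barrel, straight_grinder
place_of straight_grinder [(0.76, [282.2, 159.3], None)]
boxes_of barrel [(0.71, None, [323.7, 130.4, 393.1, 209.5])]
boxes_of paddle [(0.91, None, [341.0, 129.7, 404.1, 195.4])]
boxes_of lockoff [(0.68, None, [392.4, 161.3, 402.1, 193.3])]
boxes_of straight_grinder [(0.7, None, [104.3, 159.0, 209.7, 386.5])]
top [[453.8433358    0.         277.85910617]
 [  0.         453.8433358  213.31138354]
 [  0.           0.           1.        ]] [[-0.08677227 -0.99621251 -0.00558707]
 [-0.96508943  0.08544994 -0.2475898 ]
 [ 0.24712947 -0.01609191 -0.96884884]] [0.04795676 0.54471287 0.73446815]
place_of barrel [(0.84, [223.2, 176.6], None)]
place_of paddle it knows: barrel, straight_grinder
place_of lockoff it knows: barrel, straight_grinder
place_of straight_grinder [(0.6, [232.6, 392.9], None)]
boxes_of barrel [(0.97, None, [161.1, 167.8, 189.1, 278.1])]
boxes_of paddle [(0.74, None, [367.7, 111.0, 427.6, 343.9]), (0.57, None, [143.7, 178.2, 163.1, 275.7])]
boxes_of lockoff [(0.57, None, [141.4, 182.8, 161.3, 192.3])]
boxes_of straight_grinder [(0.61, None, [366.3, 112.7, 426.1, 342.8])]
0.85
```

View pics/scene1.png

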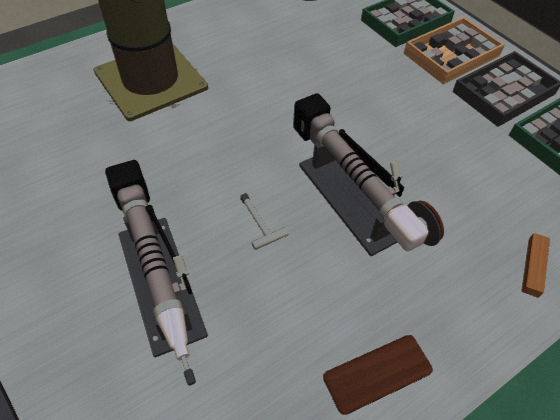

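View pics/top1.png

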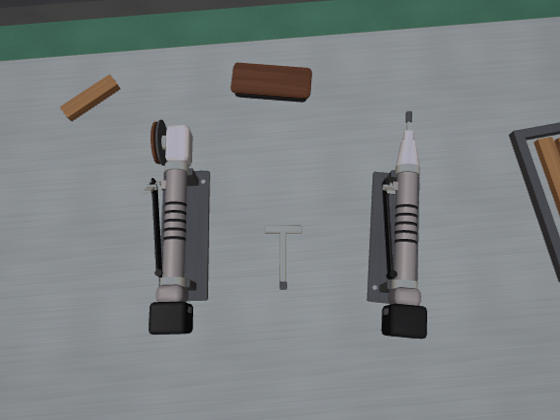

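The disc grinder is the upper-right tool in the scene view and the left one in the top view, with its disc at (155,142). Next I'll fit its pose.

```bash
cat > h.py <<'E'
import numpy as np, cv2
from scipy.spatial.transform import Rotation as Ro
def ray(p,u,v):
    K=p['camera_matrix'];d=p['R'].T@np.linalg.inv(K)@np.array([u,v,1.]);return -p['R'].T@p['t'],d
def atz(p,u,v,z):
    o,d=ray(p,u,v);return o+d*(z-o[2])/d[2]
def proj(p,X):
    c=np.atleast_2d(X)@p['R'].T+p['t'];c=c@p['camera_matrix'].T;return c[:,:2]/c[:,2:]
def wristify(p,s):
    T=np.eye(4);T[:3,:3]=Ro.from_quat(s['eef_rot']).as_matrix();T[:3,3]=s['tool_pos']
    M=np.linalg.inv(T@np.array(p['hand_eye']));p['R']=M[:3,:3];p['t']=M[:3,3];return p
E
python3 - <<'E'
from plant import telemetry, imaging, r
from h import *
s=telemetry.get_state();print(Ro.from_quat(s['eef_rot']).as_matrix().round(3))
for n in('top','scene'):
    p=imaging.snapshot(n)
    l=imaging.place_of(p,'barrel')[0];print(n,'origin',atz(p,l['location'][1],l['location'][0],.09),l['score'])
    l=imaging.place_of(p,'straight_grinder')[0];print('sg',atz(p,l['location'][1],l['location'][0],0))
    for t in('barrel','paddle','lockoff'):
        for m in imaging.trace(p,t)[:2]:
            v,u=np.nonzero(m['pixels']);print(t,m['score'],m['rect'],len(u))
            if len(u)<5:continue
            W=np.array([atz(p,a,b,.09) for a,b in zip(u,v)])[:,:2]
            c=W.mean(0);w,V=np.linalg.eigh(np.cov((W-c).T));d=V[:,1]*np.sign(V[0,1]);q=(W-c)@d
            print('  c',c.round(4),'yaw',np.degrees(np.arctan2(d[1],d[0])).round(2),q.min().round(3),q.max().round(3))
    im=p['image'];x0,y0=(110,110) if n=='top' else (290,90)
    cv2.imwrite(f'pics/{n}z.png',cv2.resize(im[y0:y0+200 if n=='top' else y0+160,x0:x0+ (120 if n=='top' else 160)],None,fx=3.0 if n=='top' else 3.7,fy=3.0 if n=='top' else 3.7,interpolation=cv2.INTER_CUBIC))
E
```

```text
[[ 0.923  0.385  0.   ]
 [ 0.385 -0.923 -0.   ]
 [ 0.     0.    -1.   ]]
top origin [0.53949215 0.17758031 0.09      ] 0.63
sg [ 0.49772149 -0.21407875  0.        ]
barrel 0.75 [160.4, 168.6, 186.3, 273.8] 2374
  c [0.5413 0.1792] yaw -3.2 -0.092 0.097
paddle 0.79 [143.0, 176.2, 162.4, 274.6] 737
  c [0.5426 0.2114] yaw 3.08 -0.093 0.082
scene origin [0.53932493 0.17304368 0.09      ] 0.82
sg [ 0.50094969 -0.2173524   0.        ]
barrel 0.94 [326.5, 129.7, 397.1, 209.4] 1787
  c [0.5381 0.1778] yaw -4.26 -0.104 0.091
paddle 0.73 [337.9, 129.0, 404.5, 197.6] 881
  c [0.5499 0.2148] yaw 3.35 -0.109 0.073
lockoff 0.62 [389.4, 161.9, 402.1, 192.2] 216
  c [0.5826 0.2296] yaw -39.24 -0.033 0.041
```

View pics/topz.png

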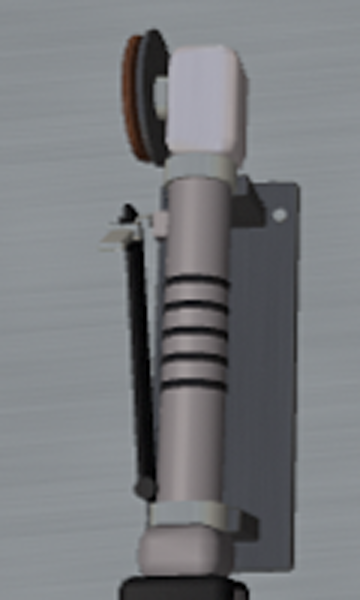

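```bash
python3 -m creep '[[0,0.04,-0.042,-0.02,3],[0,0.08,-0.084,-0.02,6],[0,0.12,-0.126,-0.02,9],[0,0.16,-0.168,-0.02,12],[0,0.20,-0.21,-0.02,15],[0,0.24,-0.252,-0.02,18],[0,0.28,-0.294,-0.02,21],[0,0.32,-0.336,-0.02,24],[0,0.36,-0.378,-0.02,26],[0,0.40,-0.42,-0.02,26.1]]'; python3 - <<'E'
from plant import telemetry
from h import *
s=telemetry.get_state();R=Ro.from_quat(s['eef_rot']).as_matrix();print(s['clock'],s['tool_pos'],R.round(3))
print(R.T@(np.array([.545,.214,.24])-s['tool_pos']))
E
```

```text
clock: 2.7
tool_pos: [0.4489, -0.0335, 0.259]
eef_rot: [1.0, -0.03, 0.001, 0.0]
contact_force: [1.5, -0.9, -0.0]
opening: 0.997
2.7 [ 0.44886864 -0.03354221  0.25900121] [[ 0.998 -0.061  0.001]
 [-0.061 -0.998 -0.   ]
 [ 0.001  0.    -1.   ]]
[ 0.08083975 -0.2529465   0.0190376 ]
```

```bash
python3 -m creep '[[255,0.018,-0.058,0,0],[255,0.036,-0.116,0,0],[255,0.054,-0.174,0,0],[255,0.072,-0.23,0,0],[255,0.08,-0.253,0,0],[255,0.08,-0.253,0,0]]' 25; cat > look.py <<'E'
import sys
from plant import telemetry, imaging
from h import *
n=sys.argv[1]
s=telemetry.get_state();p=wristify(imaging.snapshot('wrist'),s);cv2.imwrite(f'pics/{n}.png',p['image'])
print(s['clock'],s['tool_pos'].round(4),'yaw',Ro.from_quat(s['eef_rot']).as_matrix()[:2,0].round(4),s['contact_force'].round(1),s['opening'])
for t in('barrel',):
    for l in imaging.place_of(p,t)[:1]: print('origin',l['score'],l['location'],atz(p,l['location'][1],l['location'][0],.09))
for t in('barrel','paddle','lockoff'):
    for m in imaging.trace(p,t)[:2]:
        v,u=np.nonzero(m['pixels']);print(t,m['score'],m['rect'],len(u))
        if len(u)<5:continue
        z={'barrel':.09,'paddle':.104,'lockoff':.137}[t]
        W=np.array([atz(p,a,b,z) for a,b in zip(u,v)])[:,:2]
        c=W.mean(0);w,V=np.linalg.eigh(np.cov((W-c).T));d=V[:,1]*np.sign(V[0,1]);q=(W-c)@d
        print('  c',c.round(4),'yaw',np.degrees(np.arctan2(d[1],d[0])).round(2),q.min().round(3),q.max().round(3))
np.savez('last.npz',R=p['R'],t=p['t'],camera_matrix=p['camera_matrix'])
E
python3 look.py w1
```

```text
clock: 3.45
tool_pos: [0.5432, 0.2146, 0.2584]
eef_rot: [1.0, -0.029, 0.0, -0.001]
contact_force: [-0.6, -0.5, -0.3]
opening: 0.344
3.45 [0.5432 0.2146 0.2584] yaw [ 0.9984 -0.057 ] [-0.6 -0.5 -0.3] 0.3436383730388275
origin 0.88 [186.5, 320.0] [0.53864215 0.17532339 0.09      ]
barrel 0.79 [292.5, 74.1, 344.5, 292.5] 8768
  c [0.553  0.1762] yaw -4.21 -0.117 0.08
paddle 0.94 [267.3, 89.6, 301.8, 289.9] 2049
  c [0.5543 0.2077] yaw 1.74 -0.106 0.066
lockoff 0.56 [266.4, 94.3, 291.7, 147.1] 898
  c [0.5986 0.2087] yaw -15.47 -0.017 0.021
```

View pics/w1.png

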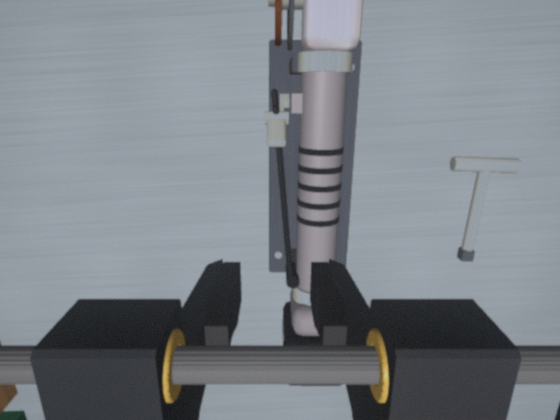

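```bash
cat > fit.py <<'E'
import sys
from plant import telemetry, imaging
from h import *
s=telemetry.get_state();pw=wristify(imaging.snapshot('wrist'),s)
pt=imaging.snapshot('top')
for p,(r0,r1),n in((pw,(85,240),'w'),(pt,(172,265),'t')):
    m=imaging.trace(p,'barrel')[0]['pixels'];W=[]
    for v in range(r0,r1):
        u=np.nonzero(m[v])[0]
        if len(u)>5:W.append(atz(p,(np.percentile(u,3)+np.percentile(u,97))/2,v,.09)[:2])
    W=np.array(W);k=np.polyfit(W[:,0],W[:,1],1);print(n,'yaw',np.degrees(np.arctan(k[0])),'y at x=.539',np.polyval(k,.539),'resid',np.std(W[:,1]-np.polyval(k,W[:,0])))
    X,Y,yaw=[float(a) for a in sys.argv[1:4]];yaw=np.radians(yaw)
    B=np.array([[np.cos(yaw),-np.sin(yaw),0],[np.sin(yaw),np.cos(yaw),0],[0,0,1]])
    P=lambda q:proj(p,(B@np.array(q).T).T/1000+np.array([X,Y,.09]))
    sc=3 if n=='t' else 1.4; im=cv2.resize(p['image'],None,fx=sc,fy=sc,interpolation=cv2.INTER_CUBIC)
    def L(q,c):
        cv2.polylines(im,[np.round((P(q)+.5)*sc).astype(int)],False,c,1)
    # silhouette for vertical-ish: top generatrices
    L([[-100,0,18],[100,0,18]],(0,0,255))
    for sg in(-18,18):L([[-100,sg,0],[100,sg,0]],(0,255,0))
    for x in (-100,0,100):
        L([[x,18*np.sin(a),18*np.cos(a)] for a in np.linspace(-1.57,1.57,20)],(255,0,0))
    L([[60,37,22],[60-30*np.sin(.6),37,22+30*np.cos(.6)]],(255,0,255))
    L([[60-30*np.sin(.6),30,46.8],[60-30*np.sin(.6),44,46.8]],(0,255,255))
    L([[-85,23.5,14],[81,39.2,14]],(255,255,0))
    o=im[330:900,330:700] if n=='t' else im[0:590,0:784]
    cv2.imwrite(f'pics/fit_{n}{sys.argv[4]}.png',o)
E
python3 fit.py 0.539 0.1755 -3.5 1
```

```text
w yaw -2.7233847894074543 y at x=.539 0.17624953204048927 resid 0.0011407851987465282
t yaw -7.487902988612059 y at x=.539 0.17695678302052018 resid 0.0023580457388649692
```

View pics/fit_w1.png

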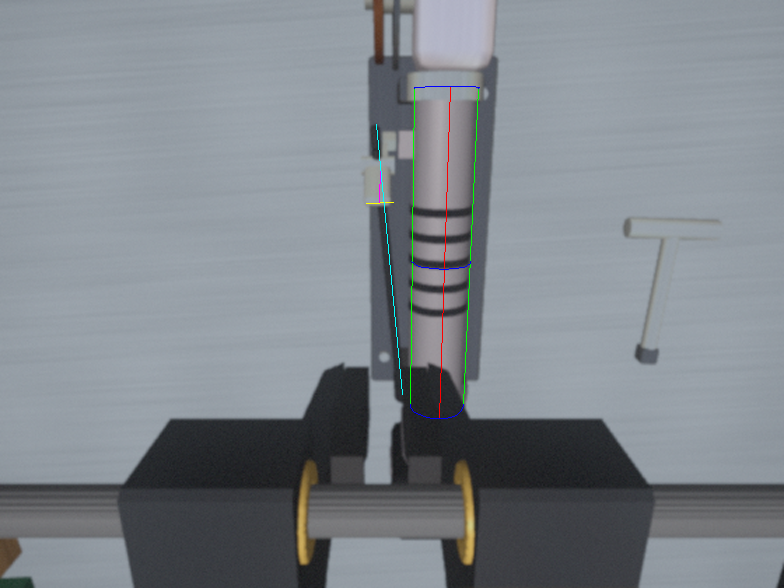

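View pics/fit_t1.png

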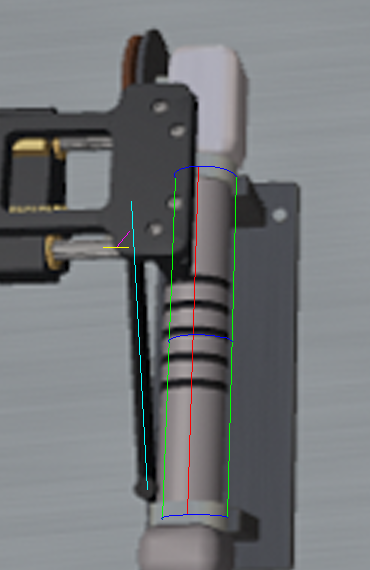

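The overlay is within about 1–2 mm. I'll take the barrel as (0.540, 0.1768) with yaw −3°, then close the fingers and go down behind the lever.

```bash
python3 -m creep '[[255,0.013,0.001,0,0],[255,0.013,0.001,0,0],[255,0.013,0.001,0.03,0],[255,0.013,0.001,0.06,0],[255,0.013,0.001,0.09,0],[255,0.013,0.001,0.115,0],[255,0.013,0.001,0.125,0],[255,0.013,0.001,0.134,0],[255,0.013,0.001,0.134,0]]' 25; python3 look.py w2
python3 - <<'E'
from plant import imaging
import cv2
p=imaging.snapshot('scene');cv2.imwrite('pics/s2.png',cv2.resize(p['image'][80:260,280:480],None,fx=3,fy=3,interpolation=cv2.INTER_CUBIC))
E
```

```text
clock: 5.03
tool_pos: [0.5563, 0.2105, 0.1247]
eef_rot: [1.0, -0.03, 0.0, 0.0]
contact_force: [0.1, 0.3, -0.2]
opening: 0.004
5.025 [0.5563 0.2105 0.1247] yaw [ 0.9982 -0.0607] [ 0.1  0.3 -0.2] 0.0037997090693486384
origin 0.76 [273.7, 338.0] [0.53886726 0.17680612 0.09      ]
barrel 0.88 [293.5, 93.3, 389.0, 299.5] 15191
  c [0.584  0.1735] yaw -0.61 -0.061 0.048
paddle 0.88 [248.4, 121.8, 302.5, 420.0] 4288
  c [0.579  0.2093] yaw 1.39 -0.124 0.044
lockoff 0.57 [245.1, 131.3, 292.6, 235.0] 3045
  c [0.5998 0.2089] yaw -12.11 -0.018 0.023
```

View pics/w2.png

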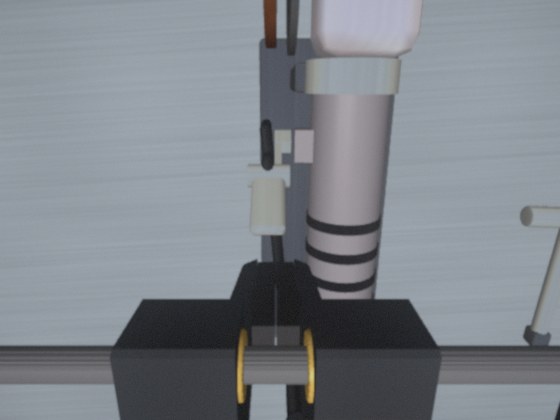

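View pics/s2.png

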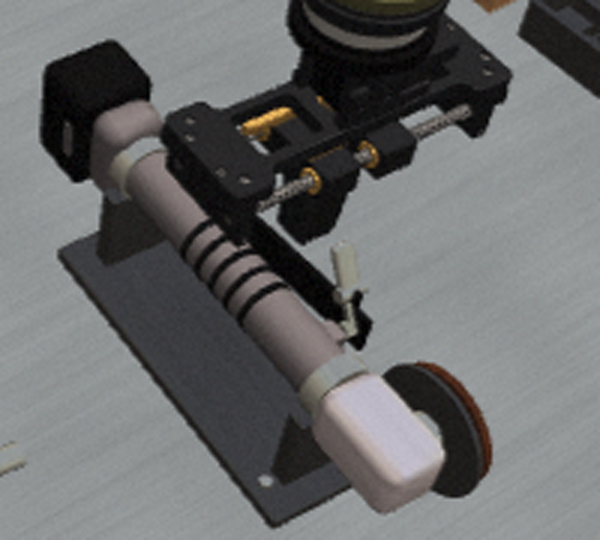

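```bash
python3 -m creep '[[255,0.006,0,0,0],[255,0.012,0,0,0],[255,0.016,0,0,0],[255,0.02,0,0,0],[255,0.024,0,0,0],[255,0.028,0,0,0],[255,0.032,0,0,0],[255,0.036,0,0,0],[255,0.039,0,0,0],[255,0.039,0,0,0]]'; python3 look.py w3|head -1
```

```text
clock: 6.58
tool_pos: [0.5953, 0.2081, 0.1245]
eef_rot: [1.0, -0.03, -0.0, 0.0]
contact_force: [-1.6, -0.6, 0.6]
opening: 0.003
6.575 [0.5953 0.2081 0.1245] yaw [ 0.9982 -0.0608] [-1.6 -0.6  0.6] 0.003276609669784445
```

View pics/w3.png

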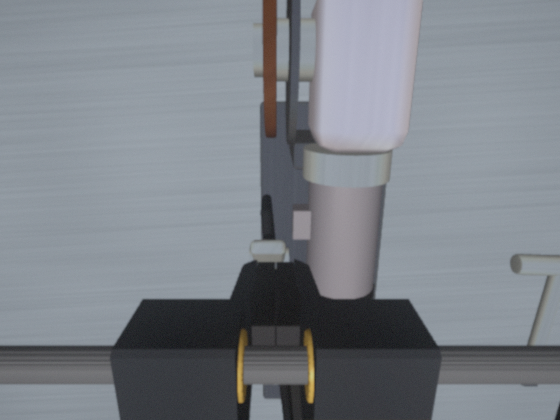

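```bash
for i in 1; do python3 -m creep '[[255,0.001,0,0,0],[255,0.002,0,0,0],[255,0.002,0,0,0]]'; done; python3 -m creep '[[255,0.001,0,0,0],[255,0.002,0,0,0],[255,0.002,0,0,0]]'
```

```text
clock: 7.2
tool_pos: [0.596, 0.208, 0.1244]
eef_rot: [1.0, -0.03, -0.001, 0.0]
contact_force: [-3.9, -0.2, 1.2]
opening: 0.003
clock: 7.58
tool_pos: [0.5964, 0.208, 0.1242]
eef_rot: [1.0, -0.03, -0.003, 0.001]
contact_force: [-8.3, 1.0, 2.7]
opening: 0.005
```

```bash
python3 -m creep '[[255,0.001,0,0,0],[255,0.002,0,0,0],[255,0.002,0,0,0]]';  python3 look.py w4; python3 - <<'E'
from plant import imaging
import cv2
p=imaging.snapshot('scene');cv2.imwrite('pics/s4.png',cv2.resize(p['image'][80:260,280:480],None,fx=3,fy=3,interpolation=cv2.INTER_CUBIC))
E
```

```text
clock: 7.95
tool_pos: [0.5966, 0.208, 0.1239]
eef_rot: [1.0, -0.03, -0.005, 0.001]
contact_force: [-10.7, -0.2, 5.1]
opening: 0.005
7.95 [0.5966 0.208  0.1239] yaw [ 0.9982 -0.0594] [-10.7  -0.2   5.1] 0.005384178896990118
barrel 0.6 [291.0, 185.3, 380.8, 299.2] 7998
  c [0.5984 0.1731] yaw 8.78 -0.038 0.033
paddle 0.59 [250.2, 198.2, 294.6, 418.3] 1615
  c [0.585 0.209] yaw 1.89 -0.09 0.043
lockoff 0.57 [251.1, 242.6, 290.0, 266.2] 705
  c [0.6157 0.2085] yaw 84.73 -0.008 0.007
```

View pics/s4.png

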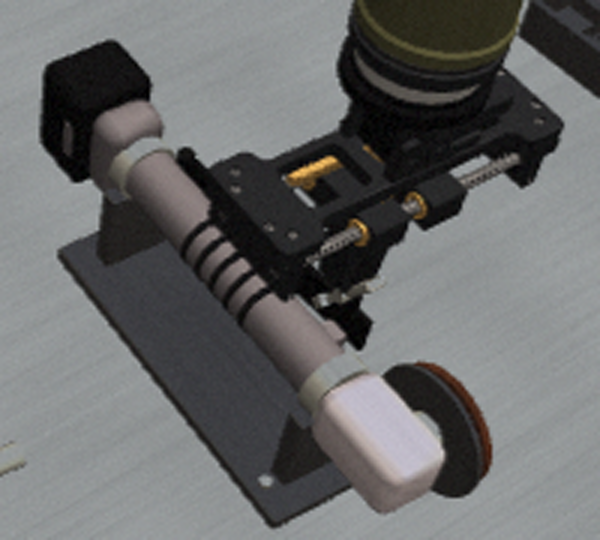

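The push stalls at 11 N, about where the stop should be. I'll back off, rise and check.

```bash
python3 -m creep '[[255,-0.02,0,0,0],[255,-0.04,0,0,0],[255,-0.06,0,-0.01,0],[60,-0.06,0,-0.05,0],[0,-0.06,0.02,-0.08,0],[0,-0.06,0.033,-0.08,0],[0,-0.06,0.033,-0.08,0],[0,-0.06,0.033,-0.08,0]]'; python3 look.py w5; python3 fit.py 0.540 0.1768 -3 2; python3 - <<'E'
from plant import imaging
import cv2
p=imaging.snapshot('scene');cv2.imwrite('pics/s5.png',cv2.resize(p['image'][80:260,280:480],None,fx=3,fy=3,interpolation=cv2.INTER_CUBIC))
E
```

```text
clock: 9.25
tool_pos: [0.539, 0.179, 0.2037]
eef_rot: [1.0, -0.03, -0.001, -0.0]
contact_force: [-0.2, -0.2, -0.4]
opening: 0.549
9.25 [0.539  0.179  0.2037] yaw [ 0.9982 -0.0602] [-0.2 -0.2 -0.4] 0.5491369447675999
origin 0.74 [205.8, 276.6] [0.53643937 0.17723314 0.09      ]
barrel 0.87 [239.7, 64.9, 306.1, 330.2] 13353
  c [0.5463 0.1764] yaw -2.97 -0.114 0.087
paddle 0.9 [200.8, 86.7, 259.3, 322.7] 3799
  c [0.5533 0.2075] yaw 3.36 -0.105 0.068
lockoff 0.66 [200.1, 92.7, 240.6, 146.6] 1266
  c [0.606 0.206] yaw 26.59 -0.019 0.015
w yaw -2.1739784616587685 y at x=.539 0.17622667212440787 resid 0.0012577167579997167
t yaw 3.5788434337202757 y at x=.539 0.18362696157029096 resid 0.003212761352638864
```

View pics/fit_w2.png

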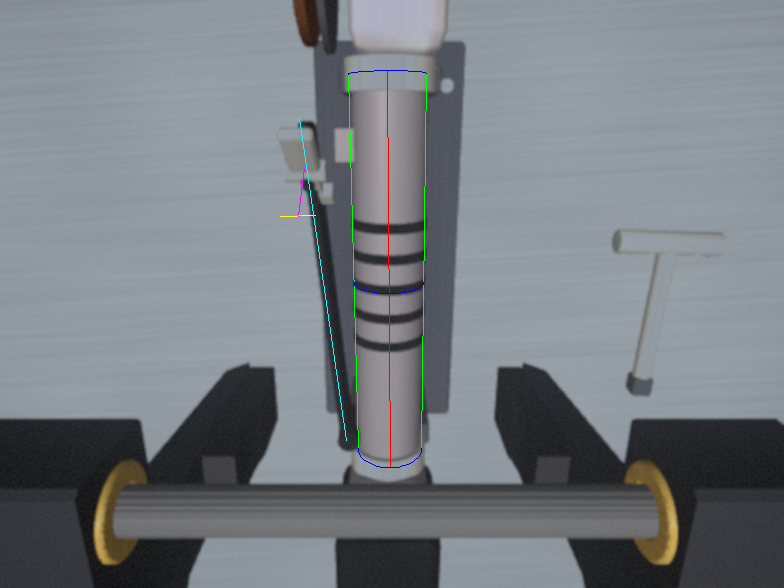

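View pics/s5.png

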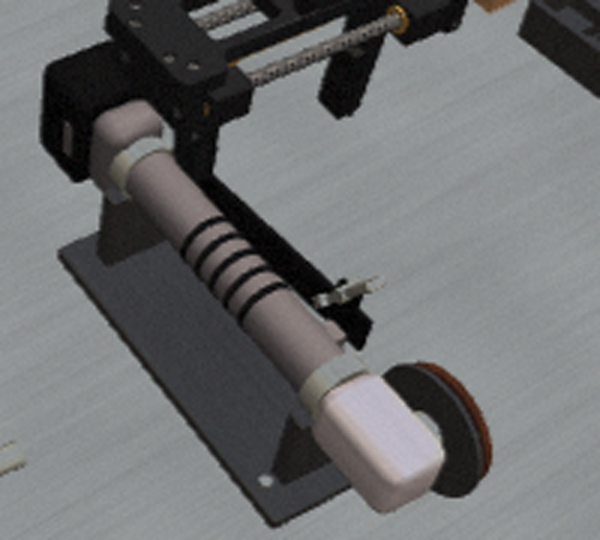

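```bash
python3 - <<'E'
from plant import telemetry, imaging
from h import *
s=telemetry.get_state();p=wristify(imaging.snapshot('wrist'),s)
yaw=np.radians(-3);B=np.array([[np.cos(yaw),-np.sin(yaw),0],[np.sin(yaw),np.cos(yaw),0],[0,0,1]])
for n,p in(('w',p),('s',imaging.snapshot('scene'))):
  for a in(.4,.5,.6):
    q=np.array([[60+30*np.sin(a)+3*np.cos(a),y,22+30*np.cos(a)-3*np.sin(a)] for y in(30,44)]+[[60+30*np.sin(a)-3*np.cos(a),y,22+30*np.cos(a)+3*np.sin(a)] for y in(30,44)]);w=(B@q.T).T/1000+[.54,.1768,.09]
    P=proj(p,w);print(n,a,(P*1.4 if n=='w' else (P-[280,80])*3).round(0).tolist())
print(s['tool_pos'],s['clock'])
E
```

```text
w 0.4 [[308.0, 135.0], [272.0, 136.0], [308.0, 150.0], [272.0, 151.0]]
w 0.5 [[309.0, 128.0], [273.0, 129.0], [308.0, 143.0], [272.0, 143.0]]
w 0.6 [[309.0, 122.0], [273.0, 122.0], [308.0, 135.0], [272.0, 136.0]]
s 0.4 [[366.0, 283.0], [385.0, 274.0], [360.0, 274.0], [380.0, 265.0]]
s 0.5 [[368.0, 288.0], [387.0, 278.0], [363.0, 279.0], [383.0, 269.0]]
s 0.6 [[370.0, 293.0], [389.0, 283.0], [366.0, 283.0], [385.0, 274.0]]
[0.53922312 0.17859609 0.20464471] 9.75
```

```bash
python3 - <<'E'
import cv2
a=cv2.imread('pics/fit_w2.png')[100:230,260:370];b=cv2.imread('pics/s5.png')[250:350,280:400]
a=cv2.resize(a,(440,520));b=cv2.resize(b,(360,300));b=cv2.copyMakeBorder(b,0,220,0,0,0)
cv2.imwrite('pics/z5.png',cv2.hconcat([a,b]))
E
```

```text
(no output)
```

View pics/z5.png

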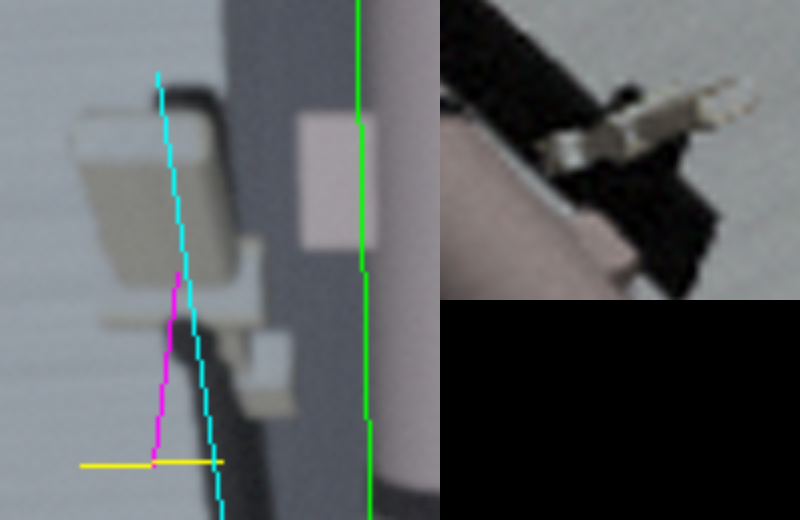

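The lever is forward, but the two views disagree: the wrist view suggests about 0.5 rad and the scene view about 0.6. I'll push once more, higher on the tab, to be sure it's at the stop.

```bash
python3 -m creep '[[255,0.02,-0.018,0,0],[255,0.04,-0.035,0,0],[255,0.04,-0.035,0,0],[255,0.04,-0.035,0.02,0],[255,0.04,-0.035,0.05,0],[255,0.04,-0.035,0.073,0],[255,0.046,-0.035,0.073,0],[255,0.052,-0.035,0.073,0],[255,0.058,-0.035,0.073,0],[255,0.058,-0.035,0.073,0]]'; python3 -m creep '[[255,0.002,0,0,0],[255,0.004,0,0,0],[255,0.004,0,0,0]]'
```

```text
clock: 11.1
tool_pos: [0.6004, 0.2099, 0.1326]
eef_rot: [1.0, -0.031, 0.001, -0.0]
contact_force: [0.4, 0.3, -0.9]
opening: 0.008
clock: 11.48
tool_pos: [0.6018, 0.2099, 0.1316]
eef_rot: [1.0, -0.03, -0.001, 0.0]
contact_force: [-3.7, 0.8, 3.2]
opening: 0.011
```

```bash
python3 -m creep '[[255,0.002,0,0,0],[255,0.004,0,0,0],[255,0.004,0,0,0]]'; python3 -m creep '[[255,0.002,0,0,0],[255,0.003,0,0,0],[255,0.003,0,0,0]]'
```

```text
clock: 11.85
tool_pos: [0.6024, 0.2099, 0.1311]
eef_rot: [1.0, -0.03, -0.005, 0.001]
contact_force: [-12.6, -0.5, 8.2]
opening: 0.007
clock: 12.22
tool_pos: [0.6027, 0.2098, 0.1309]
eef_rot: [1.0, -0.029, -0.008, 0.001]
contact_force: [-15.3, 0.3, 10.2]
opening: 0.008
```

Force ratio fz/fx = 0.67 ≈ tan 0.6, and the finger position matches as well (60.9 mm measured, 60.3 predicted), so the lever is on its stop. I'll retreat and hover over the squeeze point.

```bash
python3 -m creep '[[255,-0.02,0,0,0],[255,-0.04,0,-0.02,0],[100,-0.06,0.015,-0.06,0],[0,-0.068,0.033,-0.073,0],[0,-0.068,0.033,-0.073,0],[0,-0.068,0.033,-0.073,0],[0,-0.068,0.033,-0.073,0],[0,-0.068,0.033,-0.073,0],[0,-0.068,0.033,-0.073,0]]'; python3 look.py w6
```

```text
clock: 13.35
tool_pos: [0.5403, 0.1806, 0.2043]
eef_rot: [1.0, -0.03, -0.0, 0.0]
contact_force: [-0.2, 0.3, 0.3]
opening: 0.775
13.35 [0.5403 0.1806 0.2043] yaw [ 0.9982 -0.0604] [-0.2  0.3  0.3] 0.774604888102982
origin 0.8 [204.9, 279.3] [0.53821984 0.17684553 0.09      ]
paddle 0.95 [201.4, 86.3, 262.2, 324.1] 3611
  c [0.5533 0.2075] yaw 3.15 -0.105 0.068
lockoff 0.61 [204.9, 94.0, 240.5, 148.9] 1225
  c [0.606  0.2062] yaw 25.38 -0.019 0.015
```

View pics/w6.png

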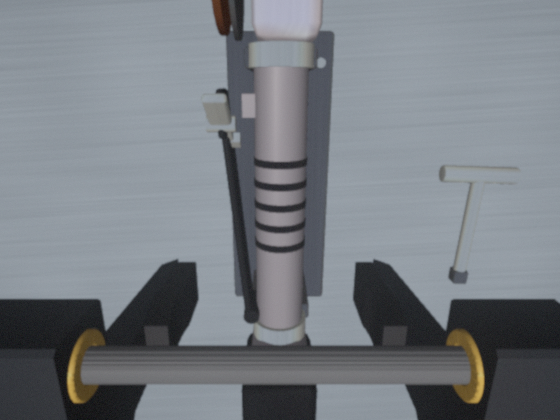

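```bash
python3 -m creep '[[0,0,0,0,0],[0,0,0,0.02,0],[0,0,0,0.05,0],[0,0,0,0.08,0],[0,0,0,0.11,0],[0,0,0,0.125,0],[0,0,0,0.133,0],[0,0,0,0.133,0]]' 25; python3 - <<'E'
from plant import imaging
import cv2
p=imaging.snapshot('scene');cv2.imwrite('pics/s7.png',cv2.resize(p['image'][80:260,280:480],None,fx=3,fy=3,interpolation=cv2.INTER_CUBIC))
E
```

```text
clock: 14.6
tool_pos: [0.5406, 0.1804, 0.0719]
eef_rot: [1.0, -0.03, 0.0, -0.0]
contact_force: [-0.0, -0.2, 0.1]
opening: 0.998
```

View pics/s7.png

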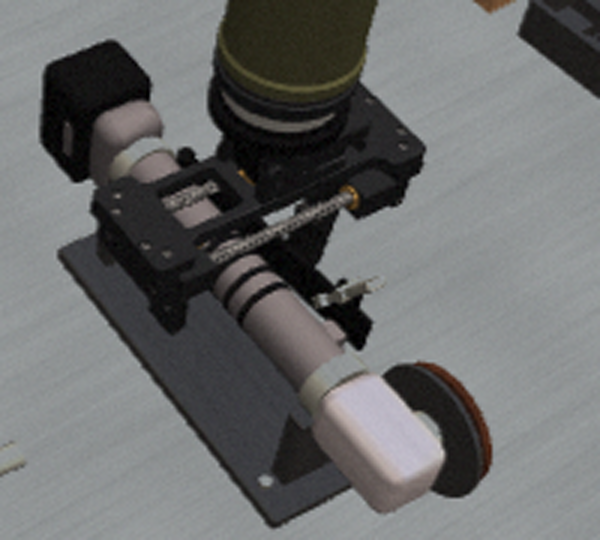

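```bash
python3 -m creep '[[150,0,0,0,0],[150,0,0,0,0],[150,0,0,0,0],[150,0,0,0,0],[150,0,0,0,0],[150,0,0,0,0]]' 25
```

```text
clock: 15.4
tool_pos: [0.5413, 0.1812, 0.0721]
eef_rot: [1.0, -0.031, 0.001, -0.001]
contact_force: [2.4, 3.1, 1.1]
opening: 0.488
```

```bash
python3 -m creep '[[180,0,0,0,0],[180,0,0,0,0],[180,0,0,0,0],[180,0,0,0,0],[180,0,0,0,0]]' 30;  python3 - <<'E'
from plant import imaging,telemetry
import cv2
p=imaging.snapshot('scene');a=cv2.resize(p['image'][120:220,330:430],None,fx=4,fy=4,interpolation=cv2.INTER_CUBIC)
p=imaging.snapshot('wrist');b=cv2.resize(p['image'][0:300,130:430],(400,400))
cv2.imwrite('pics/s8.png',cv2.hconcat([a,b]));print(telemetry.get_state()['opening'])
E
```

```text
clock: 16.02
tool_pos: [0.5412, 0.1811, 0.072]
eef_rot: [1.0, -0.03, 0.001, -0.001]
contact_force: [3.8, 4.7, 1.8]
opening: 0.48
0.47841522538357595
```

View pics/s8.png

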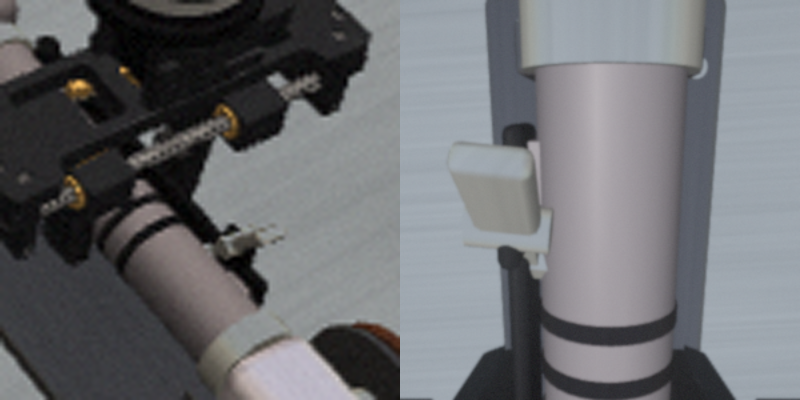

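The paddle is parallel to the barrel and pressed in, the opening is 0.48, and the lever is forward. I'll hold a moment longer, then let go.

```bash
python3 -m creep '[[180,0,0,0,0],[180,0,0,0,0],[0,0,0,0,0],[0,0,0,0,0],[0,0,0,0,0],[0,0,0,0,0],[0,0,0,0,0],[0,0,0,0,0]]'; python3 -m creep '[[0,0,0,0,0],[0,0,0,0,0],[0,0,0,-0.03,0],[0,0,0,-0.07,0],[0,0,0,-0.11,0],[0,0,0,-0.14,0],[0,0,0,-0.14,0],[0,0,0,-0.14,0]]'; python3 look.py w9;  python3 - <<'E'
from plant import imaging
import cv2
p=imaging.snapshot('scene');cv2.imwrite('pics/s9.png',cv2.resize(p['image'][80:260,280:480],None,fx=3,fy=3,interpolation=cv2.INTER_CUBIC))
E
```

```text
clock: 17.12
tool_pos: [0.54, 0.1799, 0.0715]
eef_rot: [1.0, -0.03, -0.0, 0.0]
contact_force: [0.8, 0.1, 0.6]
opening: 1.0
clock: 18.12
tool_pos: [0.5397, 0.1802, 0.2109]
eef_rot: [1.0, -0.03, -0.001, 0.0]
contact_force: [0.6, 0.1, -0.5]
opening: 1.001
18.125 [0.5397 0.1802 0.2109] yaw [ 0.9982 -0.0606] [ 0.6  0.1 -0.5] 1.000582352521691
origin 0.66 [202.2, 278.3] [0.53751155 0.1770068  0.09      ]
paddle 0.92 [206.1, 87.6, 259.3, 318.2] 3458
  c [0.5533 0.2075] yaw 3.22 -0.105 0.068
lockoff 0.87 [203.4, 92.0, 241.5, 145.1] 1169
  c [0.6061 0.2061] yaw 23.85 -0.019 0.015
```

View pics/w9.png

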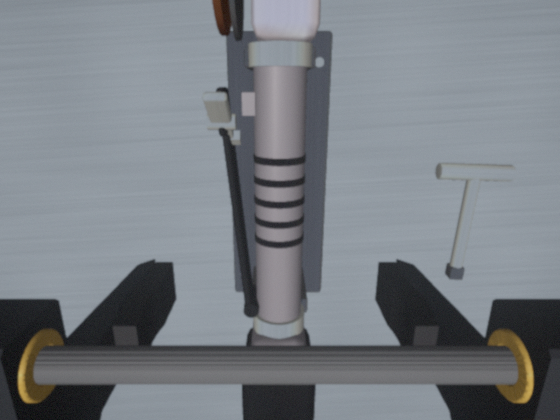

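View pics/s9.png

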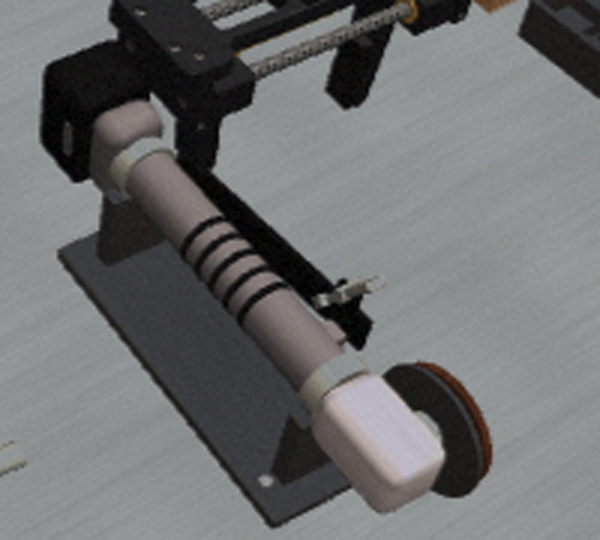

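```bash
python3 -c "
from plant import r
print(r.finish_job())"
```

```text
the job is handed in; nothing more can be done
None
```

The switch check on the disc grinder is done and handed in at about 18 s of the 42 s allowed.

- **Lever:** I flipped the lock-off lever forward to its stop. The wrist and scene views disagreed slightly on its angle after the first push (about 0.5 and 0.6 rad), so I pushed again higher on the tab. It stalled at 15 N with a force direction matching 0.6 rad, and the tab did not move further.
- **Squeeze:** I squeezed paddle and barrel at mid-barrel with 25–30 N. The opening read 0.48–0.49, and the pictures showed the paddle parallel to the barrel. The hold lasted at least about 1 s.
- **Release:** The last pictures show the paddle sprung out at the same angle as before the squeeze. The lever is still forward, and the open gripper is well clear above.
- **Not certain:** An opening of 0.48–0.49 corresponds to 42–43 mm, slightly under the nominal 44 mm; I put this down to pad give or scale.
- **Straight grinder:** I did not touch it. The arm passed over it only once, about 10 cm or more above it.

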